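# Slide the muddler out of its storage tube and put it on the board

### The arm

A 6-joint arm with a two-finger parallel gripper is mounted at the origin on a cart in front of the work surface, level with it; the furniture and walls round the work are solid. World frame = base frame: x ahead of the robot, y to its left, z up, the work surface at z = 0. Lengths are in m, angles in degrees, forces in N, time in s.
With the tool pointing down it reaches from about 0.35 to 0.875 m from the base axis. Payload 4.2 kg.
Tool frame: the origin (TCP) lies on the centre line of the jaws, within the pads' length; the fingertips stand 19 mm ahead of it and the grasp point (between the pads) is the TCP; z points along the fingers, y is the line along which they close (so a half turn about z gives the same grasp; the last joint's range is limited). The gripper opens to 87 mm and grips with 3 to 60 N. Pads are 19 mm wide; open, the fingers measure 117 mm over their backs; the gripper's body (75 mm by 190 mm) begins 51 mm behind the grasp point.
Start: joints at [86.265, 22.042, 0.453, 0, -68.411, -14.817], TCP at [0.199, 0.593, 0.242] pointing down, gripper open.
Joint ranges: [-179.83, 179.83], [-69.29, 118.12], [-61.27, 80.66], [-181.25, 117.63], [-171.15, -9.14], [-177.46, 177.46]. Speed limits (degrees/s): [159.86, 159.86, 180, 180, 180, 180].

### API

Orientations are given as a 3x3 rotation matrix whose columns are the frame's x, y, z axes.
In Python, from station import sense, capture, finish_job, search_frame, masks_of gives the robot as it stands.
- The arm moves only by the tool drive_tool, never from a script. Its argument "rows" is a list of rows, each a list of 7 numbers: the opening in per cent of the stroke, from 0 (shut) to 100 (fully open), then the shift along the world's x, y, z in mm, then the turn, a rotation vector about the world's x, y, z in rad. In form: [[fingers, dx, dy, dz, wx, wy, wz], ...]. A call has 1 to 5 rows; each row shifts and turns the commanded pose from where the row before left it; what a row does not reach is not made up. A row lasts 1/12 s, in which the tool goes at most 41.7 mm and 7.16 degrees, less where a joint would pass 70% of its speed; a pose out of reach is approached as far as the arm can. A call is refused whole if a number of a shift passes 41.7 or a number of a turn 0.125, either way. A call with a gripper value outside its range is refused whole. The fingers move at their own pace and stop on an object; the grip force is fixed at half the most. Time passes only in rows, so rows that do not move let the fingers close. It gives the time, the measured TCP pose, the force, the opening and the grip force at its end, in the units of the state.
- sense(): the state, without advancing time (a new reading comes with each control period).
- capture(name): name is "scene" or "top" or "wrist"; returns a dict with "frame" (400x640x3 uint8, red, green, blue), "z_map" (400x640 float32, m along the optical axis (not along the pixel's ray), 0 where there is no reading), "fx", "fy", "cx", "cy" (pixels), "R" (3x3) and "t" (3): a world point X has camera coordinates R X + t; the wrist camera has in their place "T_tool_cam" (4x4, takes a point from camera to tool coordinates, whose origin is the TCP and whose axes are the flange's). Camera axes: x right, y down, z forward; pixel columns grow to the right and rows downward; lengths in m; the calibration is good to about 2 mm. A picture is of the moment at which its call begins: read the wrist's pose just before it.
- finish_job(): hands the job in; it is judged then, once.
Trained networks look in a picture, given as the dict that the camera call returned (one of the last four; its "shot" number tells which), for a name from the list of things; names that differ only in an ending like _2 or _b are one class to them, and where a whole thing is asked for, a point or a joint stands for the part that bears it (a point fixed in the world has none). Each returns a list of dicts, best first, with "p" (0 to 1); they miss things now and then, are a little off and sometimes report something else, mostly with a low value. They report only what shows in the picture. A call takes as long as a camera call.
- search_frame(label, picture): "xy" ([column, row] in pixels, amid what is visible of it).
- masks_of(label, picture): "region" (400x640 bool, what is visible of it) and "xy" ([column, row] in pixels, amid what is visible of it).
The state is a dict: "time_s": time; "joints": joint angles; "joint_velocities": joint speeds; "effort": joint torques, N m; "tcp_pos": TCP position; "ee_rot": TCP orientation; "wrist_force": force on the tool from outside, world axes, zero at the start; "moment": the same for the moment, N m; "gripper_width": opening from 0.0 (shut) to 1.0 (fully open); "gripper_force": force on a finger pad.
Only numpy, scipy, OpenCV 4.12 (cv2) and the standard library are available. Lean on these libraries where they do the work, as an engineer would, in place of code of your own. Each camera call takes 0.05 s, during which the arm holds its last target. There are 200 camera calls.

### The job

The wooden muddler lies deep inside its blue storage tube. Tip the tube mouth-down, low over the worktop, until the muddler has slid part of the way out without falling out, and lay the tube flat on the worktop again with the end of the muddler sticking out; then take the muddler by that exposed end, draw it out and lay it on the cutting board. Do not drop the muddler, and leave everything else where it stands.

Things in the scene. Friction and masses are not known exactly. Their poses are not given: they have to be found in the camera images.
- tube: Blue square tube, body 44 mm wide and high, inside 36 x 36 mm, 190 mm deep, mouth at x = +100 mm, orange cap closing it at x = -90 to -106 mm. It stands on cap and steel mouth frame (both 54 x 54 mm, 14-16 mm long): inner floor 9 mm up. 0.24 kg. Origin: underside, on the axis line 27 mm below the axis; +x to the mouth, which starts to the robot's left (+y) within 0.4 rad.
- tube_mouth (a point): Centre of the tube's open mouth, in the mouth plane, 27 mm above the tube's underside; axes as the tube's (+x out of the mouth). The muddler slides in the tube by itself when this is tipped more than about 25 degrees, and stays put below about 10 degrees; in between it may creep. More than 75 mm out, its nose droops to the worktop.
- muddler: Muddler (stick for crushing fruit): straight wooden rod of square section 30 x 30 mm, 150 mm long, 0.1 kg; pale wood with a brass band 32 to 38 mm from its handle end and a black crushing head at the other end. Starts inside the tube, its handle end 19 to 39 mm inside the mouth. Origin: its centre; +x along it to the handle end (the end nearest the mouth).
- muddler_end (a point): Centre of the muddler's handle end face (75 mm from its centre), the end that comes out of the mouth first.
- board: Wooden cutting board with darker end strips, 170 (x) x 220 (y) x 16 mm, fixed, lying on the cold black hob (the hob's glass stands 7 mm above the worktop and begins at about x = 0.46, y = 0.115). Origin: centre of its underside, top 16 mm above it.
- tumbler_a: Clear drinking glass standing upside down, 81 mm wide, 91 mm high, one of the things behind the tube; origin at the centre of its underside. Leave alone.
- milk_jug: Steel milk jug, 74 x 98 x 88 mm high, behind the tube; origin at the centre of its underside. Leave alone.
- spice_b: Glass spice jar with red lid, 45 mm wide, 106 mm high, behind the tube; origin at the centre of its underside. Leave alone.
- cup_a: Small white cup, 62 x 89 x 52 mm high, on the hob left of the board; origin at the centre of its underside. Leave alone.
- fork: Steel fork lying flat, 196 x 27 x 13 mm, along the front edge of the worktop left of the robot; origin at the centre of its underside. Leave alone.

How it is judged (in metres and radians):
On the way, in this order (a step that is already met when the one before it is completed fails the run):
1. the tube is tipped mouth-down by more than 15 degrees (angle between tube's own x axis and vertical above 1.83 rad), for 0.1 s.
2. the tube lies flat on the worktop (or hob) again with the muddler sticking 25 to 125 mm out of its mouth (angle between tube's own x axis and vertical between 1.49 and 1.65 rad and height (world z) of tube between -0.005 and 0.015 m and x of muddler_end in the frame of tube_mouth between 0.025 and 0.125 m and linear speed of tube below 0.05 m/s), for 0.2 s.
3. the fingers hold the exposed end while the muddler is still partly in the lying tube (angle between tube's own x axis and vertical between 1.49 and 1.65 rad and height (world z) of tube between -0.005 and 0.015 m and contact force between the fingers and muddler above 1 N and x of muddler_end in the frame of tube_mouth between 0.02 and 0.14 m), for 0.1 s.
At the end, for the whole second after the job is handed in: The muddler lies flat on the board at rest (its centre over the board, level within about 6 degrees), and the tube lies flat and at rest on the worktop or hob (level within about 5 degrees, its underside less than 15 mm above the worktop) (angle between tube's own x axis and vertical between 1.49 and 1.65 rad and height (world z) of tube between -0.005 and 0.015 m and x of muddler in the frame of board between -0.085 and 0.085 m and y of muddler in the frame of board between -0.11 and 0.11 m and z of muddler in the frame of board between 0.026 and 0.036 m and angle between muddler's own x axis and vertical between 1.47 and 1.67 rad and linear speed of each of muddler, tube below 0.02 m/s); the robot touches nothing.
It fails at once if the muddler is out of the tube and in the air without being held (dropped, its centre more than 80 mm above the worktop) (distance between muddler and tube above 0.19 m and height (world z) of muddler above 0.08 m and contact force between the fingers and muddler below 0.05 N).
It fails at once if the glass, milk jug, spice jar, cup or fork is shifted by more than 30 mm (distance of any of tumbler_a, milk_jug, spice_b, cup_a, fork from where it was at the start of the episode above 0.03 m).
It also fails if it takes over 58 s, if anything falls off the work surface, if the arm or the gripper's body presses on something with over 40 N, if the wrist force passes 120 N, or if a joint passes its speed limit or range.

## Working session

There is one attempt and no reset: what is moved stays moved. The work goes in short steps, Python scripts to look and compute and a tool call to move; the robot and the scene stay as the last step left them, time stands still between calls to the robot, and variables do not carry over. Pictures are saved under pics/ and viewed, at most 10 in all, crops included, and the job is handed in when it is done.

Besides the shell and the picture viewer there is one more tool, called after ">>>" as name([rows], argument=value, ...), one row to a line, values as JSON. drive_tool: Moves the arm, as the interface text tells. Its arguments: {"type":"object","properties":{"rows":{"type":"array"}},"required":["rows"]}

```bash
mkdir -p pics
cat > h.py <<'E'
import numpy as np, cv2
from station import *
def cloud(p,st=None):
    z=p["z_map"]; v,u=np.indices(z.shape)
    c=np.stack([(u-p["cx"])/p["fx"]*z,(v-p["cy"])/p["fy"]*z,z],-1)
    if "R" in p: w=(c-np.array(p["t"]))@np.array(p["R"])
    else:
        T=np.array(p["T_tool_cam"]); w=c@T[:3,:3].T+T[:3,3]
        w=w@np.array(st["ee_rot"]).T+np.array(st["tcp_pos"])
    w[z<=0]=np.nan
    return w
def save(p,n): cv2.imwrite(f"pics/{n}.png",cv2.cvtColor(p["frame"],cv2.COLOR_RGB2BGR))
E
python3 - <<'E'
from h import *
s=sense(); print(s["tcp_pos"],np.round(s["ee_rot"],3),s["gripper_width"],s["time_s"])
for cam in ("top","scene"):
    p=capture(cam); save(p,cam+"0"); w=cloud(p)
    for l in ("tube","board","tumbler_a","milk_jug","spice_b","cup_a","muddler"):
        m=masks_of(l,p)
        for d in m[:2]:
            q=w[d["region"]]; q=q[~np.isnan(q[:,0])]
            if len(q)<5: continue
            r=cv2.minAreaRect(q[:,:2].astype(np.float32)*1000)
            print(cam,l,round(d["p"],2),np.round(d["xy"]),len(q),"z",np.round(np.percentile(q[:,2],[2,50,98]),3),"rect",np.round(r[0]),np.round(r[1]),round(r[2],1))
E
```

```text
[0.19863735 0.5919957  0.24045227] [[ 0.948 -0.318 -0.001]
 [-0.318 -0.948 -0.002]
 [ 0.     0.002 -1.   ]] 0.9970874549484939 0.0
top tube 0.61 [437. 250.] 1470 z [0.008 0.047 0.055] rect [ 495. -155.] [206.  60.] 74.5
top board 0.9 [289. 209.] 4529 z [0.016 0.022 0.027] rect [578. 264.] [171. 222.] 13.0
top tumbler_a 0.9 [422. 159.] 826 z [-0.001  0.086  0.093] rect [ 763. -118.] [ 75. 103.] 13.2
top milk_jug 0.75 [371. 154.] 599 z [-0.002  0.035  0.087] rect [769.  37.] [92. 71.] 16.3
top spice_b 0.63 [473. 158.] 423 z [0.009 0.095 0.109] rect [ 762. -247.] [44. 45.] 10.3
top cup_a 0.56 [192. 193.] 455 z [0.009 0.035 0.06 ] rect [598. 533.] [82. 61.] 37.1
scene tube 0.87 [385. 164.] 880 z [-0.002  0.044  0.054] rect [ 501. -184.] [267.  91.] 74.3
scene board 0.72 [318. 138.] 488 z [0.003 0.064 0.092] rect [ 770. -115.] [ 76. 113.] 38.0
scene board 0.61 [306. 229.] 2829 z [0.005 0.021 0.026] rect [584. 256.] [181. 243.] 12.6
scene tumbler_a 0.62 [318. 139.] 553 z [-0.003  0.061  0.092] rect [ 778. -128.] [ 77. 246.] 33.0
scene milk_jug 0.94 [301. 161.] 541 z [-0.003  0.049  0.087] rect [785.  -6.] [ 89. 177.] 37.6
scene milk_jug 0.54 [338. 115.] 272 z [0.006 0.068 0.108] rect [ 762. -245.] [43. 57.] 53.1
scene spice_b 0.78 [340. 117.] 277 z [0.006 0.067 0.108] rect [ 762. -245.] [43. 58.] 47.6
scene cup_a 0.66 [246. 276.] 423 z [0.009 0.038 0.059] rect [596. 531.] [76. 63.] 34.5
```

View pics/top0.png

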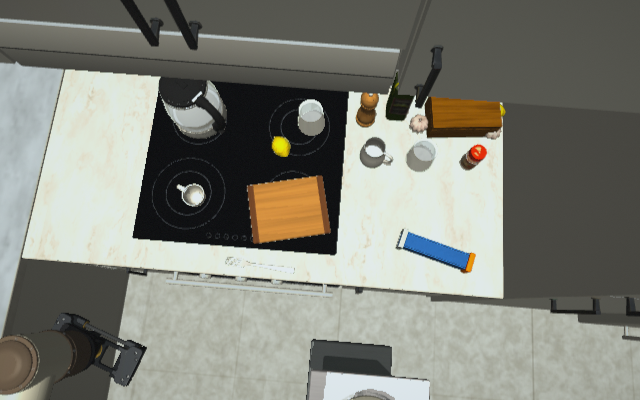

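Run:
```python
from h import *
p=capture("top"); w=cloud(p)
d=masks_of("tube",p)[0]; m=d["region"]
ok=m&(w[...,2]>0.03)
q=w[ok]; c=q[:,:2].mean(0)
r=cv2.minAreaRect(q[:,:2].astype(np.float32)*1000); print(r); print(cv2.boxPoints(r))
f=p["frame"].astype(int)
# along-axis profile of colour on the top
box=cv2.boxPoints(r)
a=np.deg2rad(r[2]); e=np.array([np.cos(a),np.sin(a)]); e=e if e[1]>0 else -e
print("e",e)
s=(q[:,:2]-c)@e; n=(q[:,:2]-c)@np.array([-e[1],e[0]])
for lo in np.arange(-.12,.12,.01):
    k=(s>=lo)&(s<lo+.01)
    if k.sum(): print(round(lo,2),k.sum(),f[ok][k].mean(0).round(),np.round(q[k][:,2].mean(),4),np.round([n[k].min(),n[k].max()],3), np.round(c+e*(lo+.005),3))
```

```text
((491.7359313964844, -153.21334838867188), (205.43975830078125, 52.52762985229492), 74.61786651611328)
[[ 439.16592  -245.28699 ]
 [ 489.8119   -259.2202  ]
 [ 544.3059    -61.13971 ]
 [ 493.65997   -47.206482]]
e [0.26525547 0.96417817]
-0.11 6 [224. 152.  81.] 0.0501 [-0.025  0.016] [ 0.462 -0.256]
-0.1 71 [223. 144.  18.] 0.0516 [-0.027  0.025] [ 0.465 -0.246]
-0.09 81 [126. 100.  74.] 0.0478 [-0.027  0.025] [ 0.468 -0.237]
-0.08 66 [ 46. 105. 171.] 0.0471 [-0.023  0.021] [ 0.47  -0.227]
-0.07 63 [ 46. 103. 169.] 0.0466 [-0.023  0.021] [ 0.473 -0.217]
-0.06 62 [ 46. 105. 172.] 0.0467 [-0.023  0.02 ] [ 0.475 -0.208]
-0.05 64 [ 46. 104. 172.] 0.0467 [-0.023  0.021] [ 0.478 -0.198]
-0.04 62 [ 46. 105. 171.] 0.0469 [-0.022  0.021] [ 0.481 -0.188]
-0.03 63 [ 45. 103. 169.] 0.0467 [-0.024  0.02 ] [ 0.483 -0.179]
-0.02 62 [ 47. 106. 174.] 0.0474 [-0.024  0.021] [ 0.486 -0.169]
-0.01 65 [ 47. 107. 176.] 0.0465 [-0.024  0.021] [ 0.489 -0.16 ]
-0.0 63 [ 48. 107. 173.] 0.0471 [-0.024  0.021] [ 0.491 -0.15 ]
0.01 61 [ 46. 104. 171.] 0.0468 [-0.024  0.021] [ 0.494 -0.14 ]
0.02 62 [ 46. 106. 175.] 0.0469 [-0.021  0.02 ] [ 0.497 -0.131]
0.03 61 [ 46. 106. 174.] 0.047 [-0.021  0.021] [ 0.499 -0.121]
0.04 60 [ 45. 105. 173.] 0.0469 [-0.022  0.021] [ 0.502 -0.111]
0.05 60 [ 46. 107. 175.] 0.047 [-0.022  0.02 ] [ 0.505 -0.102]
0.06 61 [ 46. 106. 174.] 0.047 [-0.023  0.021] [ 0.507 -0.092]
0.07 57 [ 48. 108. 176.] 0.0472 [-0.024  0.02 ] [ 0.51  -0.082]
0.08 61 [ 48. 105. 170.] 0.0469 [-0.024  0.02 ] [ 0.513 -0.073]
0.09 73 [202. 211. 205.] 0.0517 [-0.027  0.025] [ 0.515 -0.063]
0.1 33 [193. 201. 195.] 0.0516 [-0.027  0.025] [ 0.518 -0.054]
```

The top view shows the tube at about (437,250): cap at the right (472,262), steel mouth at the left (402,240). This matches the cloud, which gives 206 x 53 mm, top at 47–52 mm and axis yaw 74.6°. The board is at (289,209). I'll move above the tube now.

>>> drive_tool([
  [100,11.7,-29.8,-3.6,0,0,-0.0607],
  [100,11.7,-29.8,-3.6,0,0,-0.0607],
  [100,11.7,-29.8,-3.6,0,0,-0.0607],
  [100,11.7,-29.8,-3.6,0,0,-0.0607],
  [100,11.7,-29.8,-3.6,0,0,-0.0607],
])

```text
time_s: 1.32
tcp_pos: [0.2576, 0.4421, 0.2235]
ee_rot: [[0.808, -0.589, 0.0], [-0.589, -0.808, 0.0], [-0.0, -0.0, -1.0]]
wrist_force: [0.7, 1.3, 0.6]
gripper_width: 0.999
gripper_force: 0.0
```

>>> drive_tool([
  [100,11.7,-29.8,-3.6,0,0,-0.0607],
  [100,11.7,-29.8,-3.6,0,0,-0.0607],
  [100,11.7,-29.8,-3.6,0,0,-0.0607],
  [100,11.7,-29.8,-3.6,0,0,-0.0607],
  [100,11.7,-29.8,-3.6,0,0,-0.0607],
])

```text
time_s: 1.73
tcp_pos: [0.3161, 0.2931, 0.2057]
ee_rot: [[0.595, -0.804, 0.0], [-0.804, -0.595, 0.001], [-0.0, -0.001, -1.0]]
wrist_force: [1.1, 0.2, -0.2]
gripper_width: 0.998
gripper_force: 0.0
```

>>> drive_tool([
  [100,11.7,-29.8,-3.6,0,0,-0.0607],
  [100,11.7,-29.8,-3.6,0,0,-0.0607],
  [100,11.7,-29.8,-3.6,0,0,-0.0607],
  [100,11.7,-29.8,-3.6,0,0,-0.0607],
  [100,11.7,-29.8,-3.6,0,0,-0.0607],
])

```text
time_s: 2.15
tcp_pos: [0.3747, 0.1441, 0.1878]
ee_rot: [[0.328, -0.945, 0.001], [-0.945, -0.328, 0.001], [-0.0, -0.001, -1.0]]
wrist_force: [0.7, 0.2, -0.5]
gripper_width: 0.999
gripper_force: 0.0
```

>>> drive_tool([
  [100,11.7,-29.8,-3.6,0,0,-0.0607],
  [100,11.7,-29.8,-3.6,0,0,-0.0607],
  [100,11.7,-29.8,-3.6,0,0,-0.0607],
  [100,11.7,-29.8,-3.6,0,0,-0.0607],
  [100,11.7,-29.8,-3.6,0,0,-0.0607],
])

```text
time_s: 2.57
tcp_pos: [0.4333, -0.005, 0.1698]
ee_rot: [[0.03, -1.0, 0.001], [-1.0, -0.03, 0.0], [-0.0, -0.001, -1.0]]
wrist_force: [0.8, 0.6, 1.1]
gripper_width: 1.002
gripper_force: 0.0
```

>>> drive_tool([
  [100,11.7,-29.8,-3.6,0,0,-0.0607],
  [100,11.7,-29.8,-3.6,0,0,-0.0607],
  [100,11.7,-29.8,-3.6,0,0,-0.0607],
  [100,11.7,-29.8,-3.6,0,0,-0.0607],
  [100,11.7,-29.8,-3.6,0,0,-0.0607],
])

```text
time_s: 2.98
tcp_pos: [0.4918, -0.1542, 0.1516]
ee_rot: [[-0.27, -0.963, 0.001], [-0.963, 0.27, -0.0], [-0.0, -0.001, -1.0]]
wrist_force: [1.1, 0.6, 0.9]
gripper_width: 1.004
gripper_force: 0.0
```

Run:
```python
from h import *
s=sense(); p=capture("wrist"); save(p,"w1"); w=cloud(p,s)
f=p["frame"].astype(int)
for nm,k in (("blue",(f[...,2]-f[...,0]>70)),):
    q=w[k&(w[...,2]>.03)&(w[...,2]<.07)]; print(nm,len(q))
    if len(q): 
        r=cv2.minAreaRect(q[:,:2].astype(np.float32)*1000); print(r, np.median(q[:,2]))
for l in ("tube",):
    for d in masks_of(l,p)[:1]:
        q=w[d["region"]];q=q[q[:,2]>.03]; print(d["p"],cv2.minAreaRect(q[:,:2].astype(np.float32)*1000))
```

```text
blue 8331
((492.42364501953125, -155.36904907226562), (175.08245849609375, 43.43073654174805), 74.6683578491211) 0.048450753398270416
0.82 ((491.90423583984375, -158.888671875), (206.66819763183594, 54.03633117675781), 74.83855438232422)
```

View pics/w1.png

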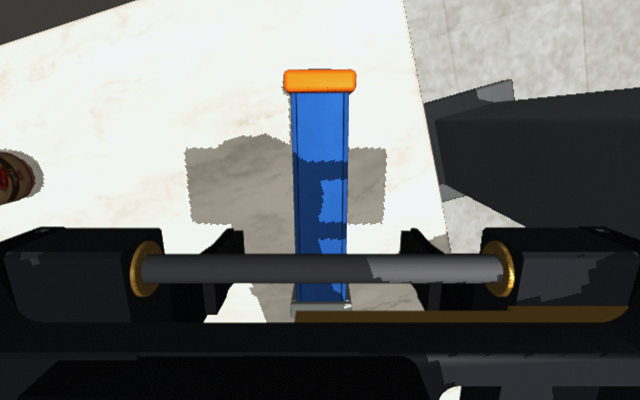

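The wrist view shows the tube (320,200) centred between the fingers and aligned, with the cap at (320,80). I'll descend and grip.

>>> drive_tool([
  [100,0.5,0,-30,0,0,0],
  [100,0,0,-30,0,0,0],
  [100,0,0,-30,0,0,0],
  [100,0,0,-20,0,0,0],
  [100,0,0,-11,0,0,0],
])

```text
time_s: 3.5
tcp_pos: [0.49, -0.152, 0.0281]
ee_rot: [[-0.267, -0.964, -0.004], [-0.964, 0.267, 0.0], [0.001, 0.004, -1.0]]
wrist_force: [-0.2, -0.3, 0.9]
gripper_width: 1.0
gripper_force: 0.0
```

>>> drive_tool([
  [0,0,0,0,0,0,0],
  [0,0,0,0,0,0,0],
  [0,0,0,0,0,0,0],
  [0,0,0,0,0,0,0],
  [0,0,0,0,0,0,0],
])

```text
time_s: 3.92
tcp_pos: [0.4926, -0.1524, 0.0317]
ee_rot: [[-0.267, -0.964, 0.003], [-0.964, 0.267, -0.0], [-0.001, -0.002, -1.0]]
wrist_force: [-1.1, -0.1, -0.3]
gripper_width: 0.71
gripper_force: 0.0
```

>>> drive_tool([
  [0,0,0,0,0,0,0],
  [0,0,0,0,0,0,0],
  [0,0,0,0,0,0,0],
])

```text
time_s: 4.17
tcp_pos: [0.4924, -0.1525, 0.0311]
ee_rot: [[-0.267, -0.964, 0.002], [-0.964, 0.267, -0.0], [-0.0, -0.002, -1.0]]
wrist_force: [-0.3, -0.7, 0.8]
gripper_width: 0.501
gripper_force: 30.0
```

>>> drive_tool([
  [0,0,0,15,0,0,0],
  [0,0,0,25,0,0,0],
  [0,0,0,23,0,0,0],
  [0,0,0,0,0,0,0],
  [0,0,0,0,0,0,0],
])

```text
time_s: 4.58
tcp_pos: [0.492, -0.1524, 0.0941]
ee_rot: [[-0.268, -0.963, 0.002], [-0.963, 0.268, 0.001], [-0.001, -0.002, -1.0]]
wrist_force: [0.7, -0.4, -2.5]
gripper_width: 0.504
gripper_force: 30.0
```

>>> drive_tool([
  [0,0,0,0,-0.063,0.0173,0],
  [0,0,0,0,-0.063,0.0173,0],
  [0,0,0,0,-0.063,0.0173,0],
  [0,0,0,0,-0.063,0.0173,0],
  [0,0,0,0,-0.063,0.0173,0],
])

```text
time_s: 5.0
tcp_pos: [0.4904, -0.1524, 0.0919]
ee_rot: [[-0.252, -0.964, -0.089], [-0.912, 0.267, -0.312], [0.324, 0.002, -0.946]]
wrist_force: [-0.5, -0.7, -2.8]
gripper_width: 0.505
gripper_force: 30.0
```

>>> drive_tool([
  [0,0,0,0,-0.063,0.0173,0],
  [0,0,0,0,-0.063,0.0173,0],
  [0,0,0,0,-0.063,0.0173,0],
  [0,0,0,0,0,0,0],
])

```text
time_s: 5.33
tcp_pos: [0.4906, -0.1517, 0.0909]
ee_rot: [[-0.226, -0.964, -0.136], [-0.835, 0.264, -0.483], [0.502, 0.004, -0.865]]
wrist_force: [-0.4, -0.7, -2.8]
gripper_width: 0.503
gripper_force: 30.0
```

```bash
cat > look.py <<'E'
from h import *
import sys
s=sense(); print(s["tcp_pos"],np.round(s["ee_rot"],3).tolist(),s["gripper_width"],s["time_s"])
for cam in ("scene","top"):
    p=capture(cam); save(p,sys.argv[1]+cam); w=cloud(p)
    for l in ("tube","muddler"):
        for d in masks_of(l,p)[:1]:
            q=w[d["region"]]; q=q[~np.isnan(q[:,0])]
            if len(q)<5: continue
            r=cv2.minAreaRect(q[:,:2].astype(np.float32)*1000)
            print(cam,l,round(d["p"],2),np.round(d["xy"]),len(q),"z",np.round(np.percentile(q[:,2],[2,50,98]),3),"rect",np.round(r[0]),np.round(r[1]),round(r[2],1))
a=cv2.imread(f"pics/{sys.argv[1]}scene.png");b=cv2.imread(f"pics/{sys.argv[1]}top.png")
c=np.hstack([cv2.resize(a[60:260,260:460],(400,400)),cv2.resize(b[150:350,300:500],(400,400))])
cv2.imwrite(f"pics/{sys.argv[1]}.png",c)
E
python3 look.py t1
```

```text
[ 0.49060468 -0.15174854  0.09085603] [[-0.226, -0.964, -0.136], [-0.835, 0.264, -0.483], [0.502, 0.004, -0.865]] 0.5027441394487137 5.3333
scene muddler 0.46 [364. 172.] 46 z [0.014 0.034 0.042] rect [510. -49.] [24. 28.] 88.0
top tube 0.65 [461. 254.] 967 z [0.026 0.133 0.163] rect [ 497. -177.] [242.  83.] 76.1
```

View pics/t1.png

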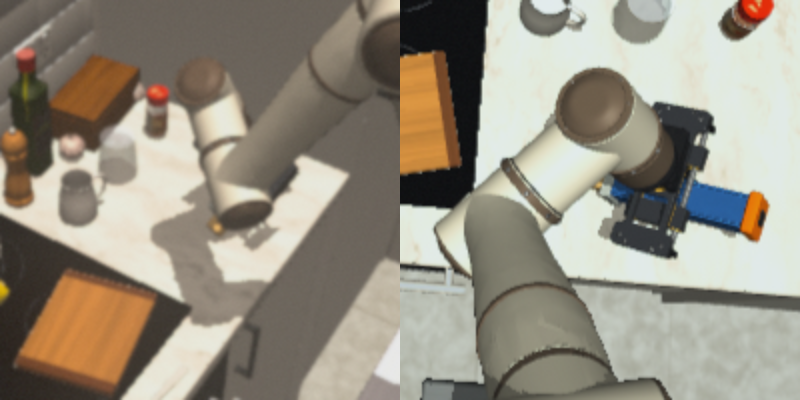

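A pale spot at scene crop (215,225), full-frame (366,172), is the muddler end starting to emerge. The wrist hides the rest, so I'll wait briefly and measure again.

>>> drive_tool([
  [0,0,0,0,0,0,0],
  [0,0,0,0,0,0,0],
  [0,0,0,0,0,0,0],
  [0,0,0,0,0,0,0],
])

```text
time_s: 5.97
tcp_pos: [0.4918, -0.1526, 0.0937]
ee_rot: [[-0.232, -0.964, -0.132], [-0.835, 0.267, -0.481], [0.499, -0.001, -0.867]]
wrist_force: [-0.2, 0.4, -1.7]
gripper_width: 0.503
gripper_force: 30.0
```

```bash
python3 look.py t2
python3 - <<'E'
from h import *
p=capture("wrist"); save(p,"t2w")
a=cv2.imread("pics/t2.png"); b=cv2.resize(cv2.imread("pics/t2w.png"),(400,250))
c=np.zeros((400,800,3),np.uint8); c[:,:400]=cv2.resize(cv2.imread("pics/t2scene.png")[130:210,320:400],(400,400),interpolation=cv2.INTER_CUBIC); c[:250,400:]=b
cv2.imwrite("pics/t2c.png",c)
E
```

```text
[ 0.49175415 -0.15264628  0.09371563] [[-0.232, -0.964, -0.132], [-0.835, 0.267, -0.481], [0.499, -0.001, -0.867]] 0.5026771255404627 5.9667
scene muddler 0.45 [361. 173.] 159 z [0.004 0.034 0.054] rect [489.  37.] [ 49. 288.] 24.6
top tube 0.64 [462. 252.] 906 z [0.052 0.135 0.164] rect [ 488. -154.] [200.  51.] 74.4
top muddler 0.67 [424. 157.] 785 z [0.009 0.086 0.094] rect [ 761. -103.] [75. 74.] 82.1
```

View pics/t2c.png

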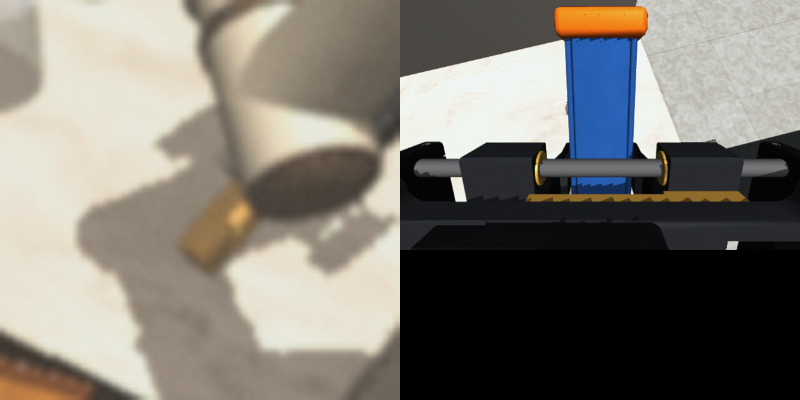

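The muddler end rests on the worktop at crop (210,240), with the brass band just outside the mouth, so it is about 50 mm out. I'll level the tube while lowering it.

>>> drive_tool([
  [0,0,0,-5,0.084,-0.0231,0],
  [0,0,0,-10,0.084,-0.0231,0],
  [0,0,0,-10,0.084,-0.0231,0],
  [0,0,0,-12,0.084,-0.0231,0],
  [0,0,0,-10,0.084,-0.0231,0],
])

```text
time_s: 6.73
tcp_pos: [0.4912, -0.1522, 0.0461]
ee_rot: [[-0.265, -0.964, -0.022], [-0.961, 0.266, -0.081], [0.084, 0.0, -0.997]]
wrist_force: [0.1, -1.7, -2.9]
gripper_width: 0.503
gripper_force: 30.0
```

>>> drive_tool([
  [0,0,0,-10,0.084,-0.0231,0],
  [0,0,0,0,0,0,0],
  [0,0,0,-3,0,0,0],
  [0,0,0,-2,0,0,0],
  [0,0,0,0,0,0,0],
])

```text
time_s: 7.15
tcp_pos: [0.4916, -0.1522, 0.0314]
ee_rot: [[-0.266, -0.964, -0.001], [-0.964, 0.266, -0.002], [0.002, 0.001, -1.0]]
wrist_force: [0.6, -0.1, -2.8]
gripper_width: 0.502
gripper_force: 30.0
```

>>> drive_tool([
  [0,0,0,0,0,0,0],
  [0,0,0,0,0,0,0],
])

```text
time_s: 7.32
tcp_pos: [0.4917, -0.1519, 0.0316]
ee_rot: [[-0.266, -0.964, -0.0], [-0.964, 0.266, -0.001], [0.001, 0.0, -1.0]]
wrist_force: [-0.7, -0.6, -2.4]
gripper_width: 0.502
gripper_force: 30.0
```

>>> drive_tool([
  [0,0,0,-1,0,0,0],
  [0,0,0,0,0,0,0],
  [100,0,0,0,0,0,0],
  [100,0,0,0,0,0,0],
  [100,0,0,0,0,0,0],
])

```text
time_s: 7.73
tcp_pos: [0.4923, -0.1525, 0.0308]
ee_rot: [[-0.267, -0.964, 0.001], [-0.964, 0.267, -0.0], [-0.0, -0.001, -1.0]]
wrist_force: [-0.7, 0.9, 0.3]
gripper_width: 0.648
gripper_force: 0.0
```

>>> drive_tool([
  [100,0,0,0,0,0,0],
  [100,0,0,0,0,0,0],
  [100,0,0,0,0,0,0],
  [100,0,0,0,0,0,0],
  [100,0,0,20,0,0,0],
])

```text
time_s: 8.15
tcp_pos: [0.4891, -0.1524, 0.0477]
ee_rot: [[-0.268, -0.963, -0.008], [-0.963, 0.268, 0.001], [0.001, 0.008, -1.0]]
wrist_force: [0.1, 0.1, 0.2]
gripper_width: 0.97
gripper_force: 0.0
```

>>> drive_tool([
  [100,0,0,40,0,0,0],
  [100,0,0,40,0,0,0],
  [100,-10,-40,20,0,0,0],
  [100,-10,-40,0,0,0,0],
  [100,0,0,0,0,0,0],
])

```text
time_s: 8.57
tcp_pos: [0.4721, -0.233, 0.1506]
ee_rot: [[-0.272, -0.962, 0.004], [-0.962, 0.272, -0.001], [0.0, -0.004, -1.0]]
wrist_force: [0.3, 0.9, -0.1]
gripper_width: 1.002
gripper_force: 0.0
```

```bash
python3 look.py t3
```

```text
[ 0.47211033 -0.23304393  0.1506105 ] [[-0.272, -0.962, 0.004], [-0.962, 0.272, -0.001], [0.0, -0.004, -1.0]] 1.0017956678441704 8.5667
scene tube 0.64 [386. 163.] 734 z [0.005 0.046 0.054] rect [ 504. -154.] [209.  87.] 76.1
scene muddler 0.68 [360. 179.] 220 z [0.006 0.032 0.04 ] rect [522. -18.] [84. 35.] 67.9
top tube 0.75 [409. 241.] 390 z [0.013 0.048 0.055] rect [508. -86.] [69. 51.] 77.5
top muddler 0.62 [384. 237.] 327 z [-0.002  0.033  0.04 ] rect [525. -18.] [76. 30.] 74.3
```

View pics/t3.png

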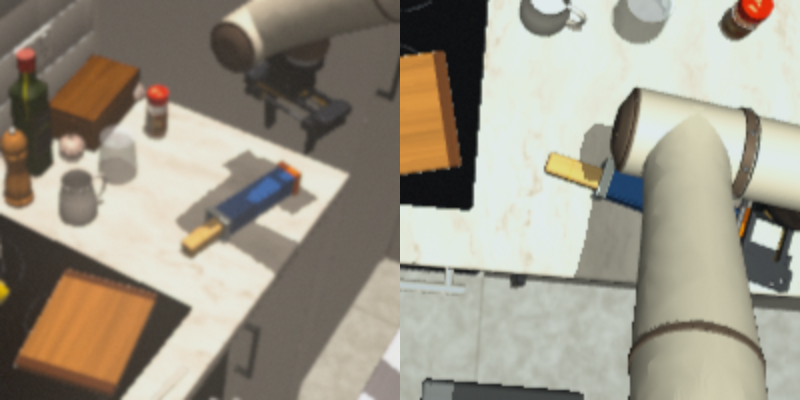

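The tube lies flat at about (385,163) in the scene view, with the muddler sticking out at (360,179), roughly 65–75 mm. Next I'll measure its axial extent.

Run:
```python
from h import *
p=capture("top"); w=cloud(p)
e=np.array([.2655,.9641]); n=np.array([-.9641,.2655])
for l in ("muddler","tube"):
    m=masks_of(l,p)[0]["region"]; q=w[m&(w[...,2]>.032)]
    s=q[:,:2]@e; t=q[:,:2]@n
    print(l,len(q),np.round(np.percentile(s,[1,5,50,95,99]),3),np.round(np.percentile(t,[2,50,98]),3),np.percentile(q[:,2],[5,50,95]))
    if l=="muddler":
        print(np.polyfit(s,q[:,2],1), np.polyfit(s,t,1), cv2.minAreaRect(q[:,:2].astype(np.float32)*1000))
```

```text
muddler 195 [0.086 0.088 0.115 0.154 0.157] [-0.524 -0.511 -0.498] [0.03250563 0.0349454  0.03903975]
[-0.04053612  0.04003456] [ 0.01189706 -0.51195236] ((524.4388427734375, -18.196605682373047), (73.2236099243164, 27.58656120300293), 76.34258270263672)
tube 355 [0.023 0.028 0.06  0.085 0.117] [-0.534 -0.507 -0.449] [0.03843284 0.04868327 0.05632482]
```

>>> drive_tool([
  [100,8.8,35.8,0,0,0,0],
  [100,8.8,35.8,0,0,0,0],
  [100,8.8,35.8,0,0,0,0],
  [100,8.8,35.8,0,0,0,0],
  [100,8.8,35.8,0,0,0,0],
])

```text
time_s: 9.43
tcp_pos: [0.5169, -0.0476, 0.1487]
ee_rot: [[-0.266, -0.964, 0.0], [-0.964, 0.266, -0.0], [0.0, -0.0, -1.0]]
wrist_force: [1.3, -0.6, -0.6]
gripper_width: 1.001
gripper_force: 0.0
```

>>> drive_tool([
  [100,8.8,35.8,0,0,0,0.003],
  [100,0,0,-35,0,0,0],
  [100,0,0,-30,0,0,0],
  [100,0,0,0,0,0,0],
  [100,0,0,0,0,0,0],
])

```text
time_s: 9.85
tcp_pos: [0.5246, -0.0138, 0.0827]
ee_rot: [[-0.263, -0.965, -0.004], [-0.965, 0.263, -0.002], [0.002, 0.003, -1.0]]
wrist_force: [0.2, -0.9, 1.1]
gripper_width: 1.0
gripper_force: 0.0
```

Run:
```python
from h import *
s=sense(); print(s["tcp_pos"],np.round(s["ee_rot"],3).tolist())
p=capture("wrist"); save(p,"w4"); w=cloud(p,s); f=p["frame"].astype(int)
t=np.array(s["tcp_pos"]); R=np.array(s["ee_rot"])
q=(w-t)@R   # tool coords
k=(w[...,2]>.02)&(w[...,2]<.06)&(abs(q[...,1])<.03)&(abs(q[...,0])<.15)
for lo in np.arange(-.15,.15,.01):
    j=k&(q[...,0]>=lo)&(q[...,0]<lo+.01)
    if j.sum()>5: print(round(lo,2),j.sum(),f[j].mean(0).round(),np.round(np.percentile(q[j][:,1],[3,97]),4),round(w[j][:,2].mean(),4))
```

```text
[ 0.52464509 -0.01384997  0.0827181 ] [[-0.263, -0.965, -0.004], [-0.965, 0.263, -0.002], [0.002, 0.003, -1.0]]
-0.02 395 [133. 103.  60.] [-0.0168  0.0108] 0.0332
-0.01 624 [146. 114.  66.] [-0.0171  0.0106] 0.034
0.0 650 [143. 111.  60.] [-0.0168  0.011 ] 0.0349
0.01 688 [142. 112.  65.] [-0.0167  0.0109] 0.0357
0.02 717 [129. 100.  58.] [-0.017   0.0107] 0.0365
0.03 751 [155. 126.  73.] [-0.0167  0.0111] 0.0373
0.04 1210 [207. 209. 203.] [-0.0283  0.0205] 0.0524
0.05 1725 [171. 189. 211.] [-0.0279  0.0202] 0.0519
0.06 1496 [ 45. 103. 189.] [-0.0251  0.016 ] 0.0485
0.07 1517 [ 44. 102. 187.] [-0.0251  0.0158] 0.0485
0.08 1584 [ 45. 102. 187.] [-0.0253  0.016 ] 0.0485
0.09 1671 [ 44. 101. 187.] [-0.0251  0.0159] 0.0485
0.1 1746 [ 44. 101. 186.] [-0.0251  0.016 ] 0.0485
0.11 1814 [ 43. 100. 185.] [-0.0252  0.0158] 0.0486
0.12 1449 [ 44. 100. 184.] [-0.0252  0.016 ] 0.0486
```

View pics/w4.png

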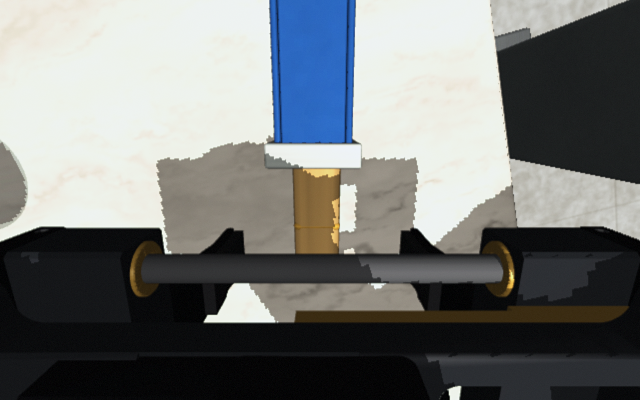

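The wrist view shows the muddler (317,210) between the fingers, about 3 mm off centre and drooping about 4.6°, with the mouth frame at (313,155), 40 mm away. I'll shift, descend and grip.

>>> drive_tool([
  [100,3,-1,0,0,0,0],
  [100,0,0,-25,0,0,0],
  [100,0,0,-20,0,0,0],
  [100,0,0,-12,0,0,0],
  [100,0,0,0,0,0,0],
])

```text
time_s: 10.32
tcp_pos: [0.5283, -0.0157, 0.0262]
ee_rot: [[-0.265, -0.964, -0.001], [-0.964, 0.265, -0.0], [0.001, 0.001, -1.0]]
wrist_force: [0.0, -0.5, -0.9]
gripper_width: 1.001
gripper_force: 0.0
```

>>> drive_tool([
  [0,0,0,0,0,0,0],
  [0,0,0,0,0,0,0],
  [0,0,0,0,0,0,0],
  [0,0,0,0,0,0,0],
  [0,0,0,0,0,0,0],
])

```text
time_s: 10.73
tcp_pos: [0.5291, -0.015, 0.0276]
ee_rot: [[-0.264, -0.964, 0.002], [-0.964, 0.264, 0.0], [-0.001, -0.002, -1.0]]
wrist_force: [0.6, 0.8, 0.3]
gripper_width: 0.704
gripper_force: 0.0
```

>>> drive_tool([
  [0,0,0,0,0,0,0],
  [0,0,0,0,0,0,0],
  [0,0,0,0,0,0,0],
  [0,0,0,0,0,0,0],
  [0,0,0,0,0,0,0],
])

```text
time_s: 11.15
tcp_pos: [0.5285, -0.015, 0.0267]
ee_rot: [[-0.264, -0.964, 0.0], [-0.964, 0.264, -0.0], [-0.0, -0.0, -1.0]]
wrist_force: [-0.4, 0.4, 0.9]
gripper_width: 0.345
gripper_force: 30.0
```

>>> drive_tool([
  [0,0,0,1.5,0.0193,-0.0053,0],
  [0,0,0,1.5,0.0193,-0.0053,0],
  [0,0,0,1.5,0.0193,-0.0053,0],
  [0,0,0,1.5,0.0193,-0.0053,0],
  [0,0,0,0,0,0,0],
])

```text
time_s: 11.57
tcp_pos: [0.5286, -0.0154, 0.0328]
ee_rot: [[-0.265, -0.964, 0.022], [-0.961, 0.266, 0.078], [-0.081, -0.0, -0.997]]
wrist_force: [0.1, -0.1, -1.3]
gripper_width: 0.343
gripper_force: 30.0
```

>>> drive_tool([
  [0,0,0,0,0,0,0],
  [0,2.7,9.6,0,0,0,0],
  [0,2.7,9.6,0,0,0,0],
  [0,2.7,9.6,0,0,0,0],
  [0,2.7,9.6,0,0,0,0],
])

```text
time_s: 11.98
tcp_pos: [0.5397, 0.0248, 0.0326]
ee_rot: [[-0.263, -0.965, 0.021], [-0.962, 0.263, 0.077], [-0.08, -0.0, -0.997]]
wrist_force: [0.1, -0.1, -0.4]
gripper_width: 0.342
gripper_force: 30.0
```

>>> drive_tool([
  [0,2.7,9.6,0,0,0,0],
  [0,2.7,9.6,0,0,0,0],
  [0,2.7,9.6,0,0,0,0],
  [0,2.7,9.6,0,0,0,0],
  [0,2.7,9.6,0,0,0,0],
])

```text
time_s: 12.4
tcp_pos: [0.5531, 0.0725, 0.0327]
ee_rot: [[-0.263, -0.964, 0.021], [-0.961, 0.264, 0.077], [-0.08, -0.0, -0.997]]
wrist_force: [-0.6, 0.3, -1.1]
gripper_width: 0.346
gripper_force: 30.0
```

>>> drive_tool([
  [0,2.7,9.6,0,0,0,0],
  [0,0,0,0,0,0,0],
  [0,0,0,10,0,0,0],
  [0,0,0,15,0,0,0],
  [0,0,0,15,0,0,0],
])

```text
time_s: 12.82
tcp_pos: [0.555, 0.0804, 0.0733]
ee_rot: [[-0.264, -0.964, 0.02], [-0.961, 0.265, 0.076], [-0.079, 0.001, -0.997]]
wrist_force: [-0.1, 0.9, -1.3]
gripper_width: 0.342
gripper_force: 30.0
```

```bash
python3 look.py t5
python3 - <<'E'
from h import *
p=capture("scene"); w=cloud(p)
m=masks_of("muddler",p)
e=np.array([.2655,.9641]); n=np.array([-.9641,.2655])
for d in m[:1]:
    q=w[d["region"]]; q=q[(q[:,2]>.03)&(abs(q[:,:2]@n+.511)<.03)]; print(len(q)); 
    s=q[:,:2]@e
    for lo in np.arange(.05,.35,.02):
        k=(s>=lo)&(s<lo+.02)
        if k.sum()>3: print(round(lo,2),k.sum(),np.percentile(q[k][:,2],[5,95]).round(4))
E
```

```text
[0.5549722  0.0803501  0.07330312] [[-0.264, -0.964, 0.02], [-0.961, 0.265, 0.076], [-0.079, 0.001, -0.997]] 0.3422221634413791 12.8167
scene tube 0.89 [388. 164.] 833 z [-0.003  0.045  0.055] rect [ 499. -124.] [382. 112.] 87.0
scene muddler 0.5 [336. 185.] 156 z [-0.003  0.078  0.087] rect [542.  45.] [127. 109.] 37.0
top tube 0.66 [436. 252.] 1459 z [0.009 0.047 0.055] rect [ 494. -154.] [205.  62.] 74.7
top muddler 0.83 [378. 229.] 291 z [0.062 0.081 0.086] rect [532.   7.] [75. 31.] 77.7
146
0.11 25 [0.0753 0.0823]
0.21 6 [0.0717 0.0805]
0.23 63 [0.0605 0.0852]
0.25 50 [0.0574 0.0828]
```

View pics/t5.png

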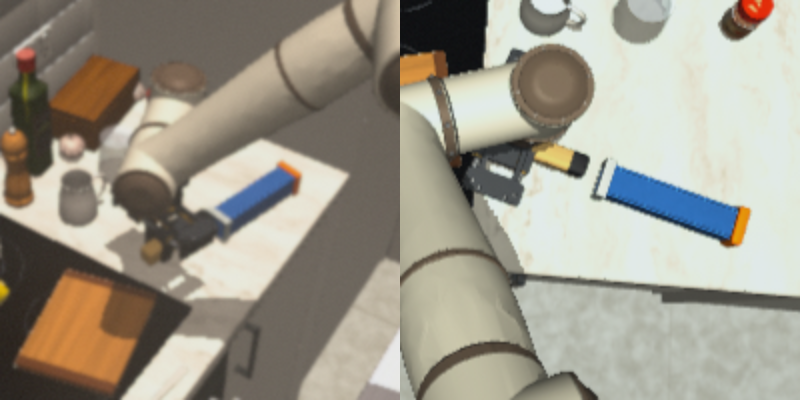

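The muddler is fully out, held level (top at 0.082 m at both ends), and the tube has not moved. I'll carry it to the board.

>>> drive_tool([
  [0,3.3,22,0,0,0,0],
  [0,3.3,22,0,0,0,0],
  [0,3.3,22,0,0,0,0],
  [0,3.3,22,0,0,0,0],
  [0,3.3,22,0,0,0,0],
])

```text
time_s: 13.63
tcp_pos: [0.5717, 0.1917, 0.0719]
ee_rot: [[-0.264, -0.964, 0.02], [-0.961, 0.265, 0.076], [-0.079, 0.001, -0.997]]
wrist_force: [0.6, -0.0, -1.0]
gripper_width: 0.34
gripper_force: 30.0
```

>>> drive_tool([
  [0,3.3,22,0,0,0,0],
  [0,3.3,22,0,0,0,0],
  [0,3.3,22,0,0,0,0],
  [0,3.3,22,0,0,0,0],
  [0,3.3,22,0,0,0,0],
])

```text
time_s: 14.05
tcp_pos: [0.5882, 0.3017, 0.0716]
ee_rot: [[-0.264, -0.964, 0.02], [-0.961, 0.264, 0.076], [-0.079, 0.001, -0.997]]
wrist_force: [0.5, 1.0, -1.0]
gripper_width: 0.348
gripper_force: 30.0
```

>>> drive_tool([
  [0,0,0,-12,0,0,0],
  [0,0,0,-8,0,0,0],
  [0,0,0,-4,0,0,0],
  [0,0,0,0,0,0,0],
  [0,0,0,0,0,0,0],
])

```text
time_s: 14.47
tcp_pos: [0.5883, 0.2997, 0.048]
ee_rot: [[-0.264, -0.964, 0.02], [-0.961, 0.265, 0.076], [-0.078, 0.001, -0.997]]
wrist_force: [0.1, 1.2, -0.2]
gripper_width: 0.343
gripper_force: 30.0
```

```bash
python3 look.py t6
```

```text
[0.58825116 0.29972749 0.04802964] [[-0.264, -0.964, 0.02], [-0.961, 0.265, 0.076], [-0.078, 0.001, -0.997]] 0.34326662074651165 14.4667
scene tube 0.75 [388. 163.] 437 z [0.004 0.037 0.053] rect [426.  38.] [139. 555.] 16.8
scene muddler 0.72 [290. 223.] 160 z [0.033 0.053 0.108] rect [553. 259.] [168.  98.] 80.5
top tube 0.85 [435. 252.] 1415 z [0.008 0.047 0.055] rect [ 493. -153.] [205.  60.] 74.6
top muddler 0.95 [299. 214.] 378 z [0.022 0.056 0.063] rect [568. 231.] [89. 39.] 81.0
```

View pics/t6top.png

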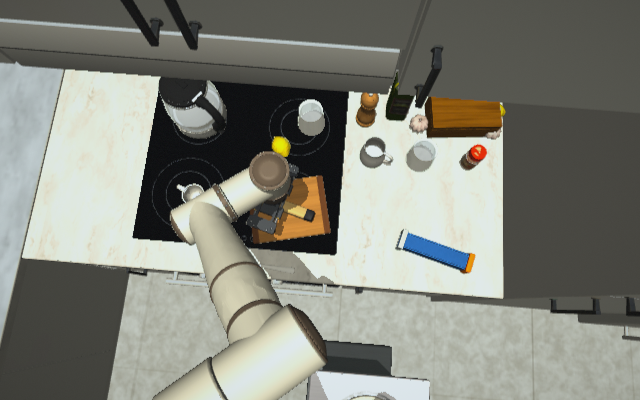

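The muddler (300,214) is over the middle of the board, about 3–4 mm up. I'll lower gently.

>>> drive_tool([
  [0,0,0,-1.5,0,0,0],
  [0,0,0,-1,0,0,0],
  [0,0,0,0,0,0,0],
])

```text
time_s: 15.02
tcp_pos: [0.5883, 0.3008, 0.046]
ee_rot: [[-0.264, -0.964, 0.021], [-0.961, 0.264, 0.077], [-0.08, 0.0, -0.997]]
wrist_force: [-0.3, -1.5, -0.7]
gripper_width: 0.342
gripper_force: 30.0
```

>>> drive_tool([
  [0,0,0,-1,0,0,0],
  [0,0,0,0,0,0,0],
])

```text
time_s: 15.18
tcp_pos: [0.5884, 0.3009, 0.045]
ee_rot: [[-0.264, -0.964, 0.021], [-0.961, 0.264, 0.077], [-0.08, 0.0, -0.997]]
wrist_force: [0.2, 0.0, -0.5]
gripper_width: 0.34
gripper_force: 30.0
```

>>> drive_tool([
  [0,0,0,-1,0,0,0],
  [0,0,0,0,0,0,0],
])

```text
time_s: 15.35
tcp_pos: [0.5886, 0.301, 0.0442]
ee_rot: [[-0.263, -0.964, 0.022], [-0.961, 0.264, 0.077], [-0.08, -0.0, -0.997]]
wrist_force: [-0.3, -0.4, -0.1]
gripper_width: 0.342
gripper_force: 30.0
```

>>> drive_tool([
  [0,0,0,-0.5,0,0,0],
  [0,0,0,0,0,0,0],
  [0,0,0,0,0,0,0],
])

```text
time_s: 15.6
tcp_pos: [0.5886, 0.301, 0.0441]
ee_rot: [[-0.263, -0.964, 0.022], [-0.961, 0.264, 0.077], [-0.08, -0.0, -0.997]]
wrist_force: [0.0, -0.5, 2.4]
gripper_width: 0.344
gripper_force: 30.0
```

Contact made (2.4 N). Release and retreat along the tool axis.

>>> drive_tool([
  [100,0,0,0,0,0,0],
  [100,0,0,0,0,0,0],
  [100,0,0,0,0,0,0],
  [100,0,0,0,0,0,0],
  [100,0,0,0,0,0,0],
])

```text
time_s: 16.02
tcp_pos: [0.5886, 0.3009, 0.0437]
ee_rot: [[-0.264, -0.964, 0.021], [-0.961, 0.264, 0.077], [-0.08, -0.0, -0.997]]
wrist_force: [0.8, 0.9, 0.1]
gripper_width: 0.637
gripper_force: 0.0
```

>>> drive_tool([
  [100,0,0,0,0,0,0],
  [100,0,-1.5,20,0,0,0],
  [100,-1,-3,40,0,0,0],
  [100,-1,-3,40,0,0,0],
  [100,0,0,30,0,0,0],
])

```text
time_s: 16.43
tcp_pos: [0.5872, 0.2933, 0.1771]
ee_rot: [[-0.263, -0.964, 0.024], [-0.961, 0.264, 0.078], [-0.082, -0.003, -0.997]]
wrist_force: [0.2, -0.2, -0.5]
gripper_width: 0.97
gripper_force: 0.0
```

>>> drive_tool([
  [100,-30,25,10,0,0,0],
  [100,-30,25,10,0,0,0],
  [100,-30,25,10,0,0,0],
  [100,0,0,0,0,0,0],
  [100,0,0,0,0,0,0],
])

```text
time_s: 16.85
tcp_pos: [0.4953, 0.37, 0.2049]
ee_rot: [[-0.26, -0.965, 0.022], [-0.962, 0.261, 0.079], [-0.082, -0.001, -0.997]]
wrist_force: [0.5, -0.4, 0.1]
gripper_width: 1.004
gripper_force: 0.0
```

```bash
python3 look.py t7
python3 - <<'E'
from h import *
p=capture("top"); w=cloud(p)
m=masks_of("muddler",p)[0]["region"]; q=w[m&(w[...,2]>.044)]
A=np.c_[q[:,:2],np.ones(len(q))]; print(np.linalg.lstsq(A,q[:,2],rcond=None)[0], cv2.minAreaRect(q[:,:2].astype(np.float32)*1000), np.median(q[:,2]))
for l in ("tumbler_a","milk_jug","spice_b","cup_a"):
    d=masks_of(l,p)
    if d: q=w[d[0]["region"]]; q=q[~np.isnan(q[:,0])]; print(l,np.round(d[0]["p"],2),d[0]["xy"])
E
```

```text
[0.4952684  0.37003488 0.20494163] [[-0.26, -0.965, 0.022], [-0.962, 0.261, 0.079], [-0.082, -0.001, -0.997]] 1.0042854590516606 16.85
scene muddler 0.6 [296. 225.] 279 z [0.027 0.049 0.056] rect [580. 272.] [132.  36.] 75.3
top muddler 0.61 [286. 208.] 615 z [0.026 0.051 0.057] rect [579. 260.] [149.  37.] 74.0
[ 0.0451678  -0.01638075  0.02943413] ((576.3447875976562, 261.7403564453125), (149.4815216064453, 31.0474796295166), 74.071044921875) 0.05126583761796996
tumbler_a 0.74 [422.5, 157.1]
milk_jug 0.74 [373.6, 153.0]
spice_b 0.95 [474.6, 157.6]
cup_a 0.53 [181.7, 189.3]
```

View pics/t7top.png

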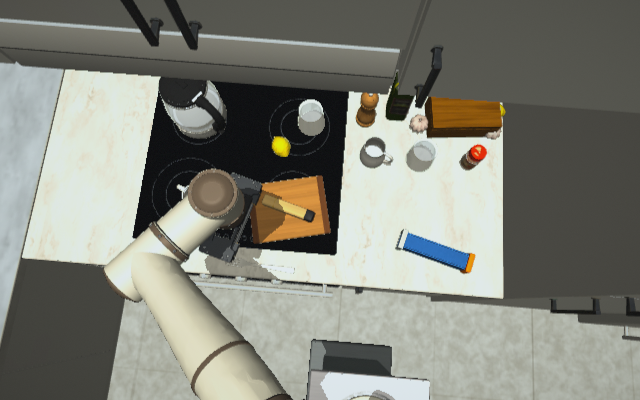

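The muddler lies flat on the board at (287,207), the tube is flat at (437,250), and nothing else has moved (the cup is only partly hidden by the wrist). The arm is clear, so I'll hand the job in.

```bash
python3 -c "
from station import *
print(finish_job())"
```

```text
the job is handed in; nothing more can be done
None
```

The job is handed in at about 17 s of the 58 s allowed: the muddler lies level on the cutting board, the tube lies flat on the worktop with the arm clear, and in the last pictures the glass, jug and spice jar had not moved; the cup was partly hidden by the wrist and the fork was not checked. No verdict was returned.

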